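# Fresh drying capsule out, then crack the dry box's tacky lid and hold it ajar

## Task

The dry box needs a new drying capsule: take the blue one from the black pocket tray, stand it fully down in the hole of the yellow stand and let go of it, with the box still shut. Then take the box's blue lid by its steel handle, break it free of its tacky seal without throwing it wide open, and finish while holding it still and just ajar, its front edge lifted about 30 mm, so that I can slip the capsule in; do not let go of the lid. Leave the orange capsules and everything else where they are.

Things in the scene. Friction and masses are not known exactly. Their poses are not given: they have to be found in the camera images.
- fresh: The fresh drying capsule: solid blue cylinder with a white band, 16 mm diameter, 40 mm tall, 15 g, upright in a tray pocket. Origin at the centre of its underside, z along its axis. In the tray its underside is 8 mm above the table, its top 48 mm, so 26 mm stand out of the tray.
- tray: Black pocket tray, fixed, 105 (x) by 155 (y) by 22 mm high, origin at the centre of its underside. Six square pockets 18 mm wide and 14 mm deep, at x = -25 and +25 mm, y = -50, 0 and +50 mm in its frame (50 mm pitch). Four hold capsules (which one holds the blue one varies), two are empty.
- stand: Yellow socket block, fixed, 46 by 46 by 28 mm high, origin at the centre of its underside; one round hole 18 mm in diameter and 14 mm deep, chamfered by 2 mm, in the middle of its top (hole floor 14 mm above the table). It stands between the tray and the box.
- stand_hole0 (a point): Centre of the mouth of the yellow stand's hole, 28 mm above the table; z up. A seated capsule has its underside 14 mm below this point.
- drybox: Grey dry box, fixed, 180 (x) by 200 (y) by 85 mm high, origin at the centre of its underside, about square to the robot (yaw within 0.4 rad). Its lid is hinged along the far (+x) rim, the handle is near the front (-x) rim. The hinge axis and the handle bar lie along the box's y axis.
- lid_handle (a point): Middle of the lid's handle: a round steel bar 12 mm thick along the box's y axis, 100 mm long between its two end posts. The bar's centre is 33 mm above the lid's top face (129 mm above the table when shut). It lies 155 mm in front of the hinge (towards the box's -x) and 43 mm above it, and moves with the lid.
- lid_hinge (a point): Middle of the lid's hinge axis, at the far rim of the box, 86 mm above the table. The axis is the box's y.
- lid_lip (a point): Middle of the underside of the lid's front edge, 190 mm in front of the hinge, 86 mm above the table when shut.
- lid (a joint): Angle of the blue lid (190 by 204 by 10 mm, about 0.35 kg): 0 shut, growing as its front rises, stop at 0.55 rad. Front edge lifted by 30 mm is 0.16 rad. A tacky seal holds it: about 13 N straight up at the handle, until it lets go suddenly once the front edge is about 7 mm up (0.04 rad); after that only the lid's weight, about 2 N at the handle. If let go, the lid drops back onto its seal (0.05 rad or less).
- spent1: Orange capsule with a white band, 16 mm diameter, 40 mm tall, in a tray pocket; leave it. Origin at the centre of its underside.
- spent2: Another orange capsule, the same.
- spent3: Another orange capsule, the same.
- driver: Red-handled screwdriver lying on the bench, 200 mm long; leave it. Origin on its underside.
- glue: White glue bottle with a red cap, 50 mm diameter, 130 mm tall; leave it. Origin at the centre of its underside.
- tape: Roll of yellow tape lying flat, 96 mm across, 24 mm high; leave it. Origin at the centre of its underside.
- adapter: Metal tube adapter, 46 mm square foot with a 34 mm round barrel, 53 mm tall; leave it. Origin at the centre of its underside.
- mug: Blue mug, 76 mm across, 90 mm tall; leave it. Origin at the centre of its underside.
Things that resemble listed ones, but are neither listed nor needed, are in the scene too. Several things look just like the mug: the one meant starts farthest from the robot's base.

How it is judged:
By the outcome, as a careful person would: the job done as asked, in the order asked, and still so for the second after the job is handed in, while the arm keeps its last pose, push and grip.
It also fails if it takes over 45 s, if anything falls off the work surface, if the arm or the gripper's body presses on something with over 40 N, if the wrist force passes 120 N, or if a joint passes its speed limit or range.

## Robot

A 7-joint arm with a two-finger parallel gripper is mounted at the origin on the work surface. World frame = base frame: x ahead of the robot, y to its left, z up, the work surface at z = 0. Lengths are in m, angles in rad, forces in N, time in s.
With the tool pointing down it reaches from about 0.4 to 0.875 m from the base axis. Payload 19.3 kg.
Tool frame: the origin (TCP) lies at the very end of the fingers, on their centre line; the grasp point (between the pads) lies 19 mm behind it; z points along the fingers, y is the line along which they close (so a half turn about z gives the same grasp; the last joint's range is limited). The gripper opens to 85 mm and grips with 20 to 120 N. Pads are 22 mm wide; open, the fingers measure 114 mm over their backs; the gripper's body (76 mm by 85 mm) begins 54 mm behind the grasp point. The pads swing forward as they close: fully open they stand 13 mm farther back than shut.
Start: joints at [1.226, 0.521, -0.036, 1.599, 0.021, 1.021, -0.113], TCP at [0.17, -0.602, 0.231] pointing down, gripper open.
Joint ranges: [-2.91, 2.91], [-0.3, 2.13], [-1.5, 1.42], [0.17, 2.43], [-1.26, 4.41], [0.16, 1.93], [-2.52, 2.52]. Speed limits (rad/s): [1.89, 1.89, 2.39, 2.39, 3.01, 3.01, 3.01].

## Interface

Orientations are given as a rotation vector (axis times angle).
In Python, from station import r gives the robot as it stands. The module is installed in compiled form; this text tells all that it offers. Calls block until the motion is done:
- r.reach(position, orientation): joint-space move of the TCP to a pose.
- r.movel(position, v=0.15, frame=None, max_force=None): straight line of the TCP; frame=None keeps the orientation; v is the mean speed in m/s. With max_force (N) it stops when the force on the tool has changed by that much, and returns True; else False.
- r.set_joints(angles): joint-space move.
- r.command_gripper(opening, grasp_force=None): finger opening in m; grasp_force is the grip in N (None keeps the last); returns when the fingers have stopped.
- r.wait(seconds).
- r.inverse_kinematics(position, orientation): joint angles nearest the present ones, or None.
- r.get_state(): the state.
- r.camera(name): name is "scene" or "top" or "wrist"; returns (picture, depth): 384x512x3 uint8, red, green, blue; 384x512 float32, m along the optical axis (not along the pixel's ray), 0 where there is no reading.
- r.calibration(name): a dict with "intrinsics" (3x3 intrinsics, pixels), "R" (3x3) and "t" (3): a world point X has camera coordinates R X + t. Camera axes: x right, y down, z forward; pixel columns grow to the right and rows downward; lengths in m; the calibration is good to about 2 mm. The wrist camera is an equidistant fisheye: a pixel r from the principal point sees the ray r / f radians off the axis. A picture is of the moment at which its call begins: read the wrist's pose just before it. calibration takes no time and is no camera call; for the wrist camera it gives the pose at the moment of the call.
A pose or a line that the arm cannot do raises r.IKError and nothing moves.
- r.finish_job(): hands the job in; it is judged then, once.
Trained networks look in the newest picture that a camera, given by its name, has taken for a name from the list of things; names that differ only in an ending like _2 or _b are one class to them, and where a whole thing is asked for, a point or a joint stands for the part that bears it (a point fixed in the world has none). Each returns a list of dicts, best first, with "score" (0 to 1); they miss things now and then, are a little off and sometimes report something else, mostly with a low value. They report only what shows in the picture. A call takes as long as a camera call. They do not tell look-alikes from the thing itself.
- r.spot_in(camera, thing): "location" ([x, y, z] in m, in the coordinates of the camera as it stood for that picture, good to about 4 mm: the middle of the surface that is visible of it).
- r.silhouettes(camera, thing): "pixels" (384x512 bool, what is visible of it).
- r.spot_point(camera, thing): "location" ([x, y, z] in m, in the coordinates of the camera as it stood for that picture, good to about 4 mm: a listed point, or the origin of a listed thing).
The state is a dict: "time": time; "joint_positions": joint angles; "qd": joint speeds; "effort": joint torques, N m; "ee_pos": TCP position; "ee_rot": TCP orientation; "force": force on the tool from outside, world axes, zero at the start; "wrist_torque": the same for the moment, N m; "grip_width": finger opening in m; "gripper_force": force on a finger pad.
Only numpy, scipy, OpenCV 4.12 (cv2) and the standard library are available. Lean on these libraries where they do the work, as an engineer would, in place of code of your own. Each camera call takes 0.05 s, during which the arm holds its last target. There are 200 camera calls.

## Working session

There is one attempt and no reset: what is moved stays moved. The work goes in short steps, each a Python script; the robot and the scene stay as the last script left them, time stands still between calls to the robot, and variables do not carry over. Pictures are saved under pics/ and viewed, at most 10 in all, crops included, and the job is handed in when it is done.

```bash
mkdir -p pics
cat > h.py <<'E'
from station import r
import numpy as np, cv2
from scipy.spatial.transform import Rotation as Ro
def shot(c,name=None):
    cal=r.calibration(c); im,d=r.camera(c)
    if name: cv2.imwrite(f"pics/{name}.png",im[:,:,::-1])
    return cal,im,d
def w(cal,p): return cal["R"].T@(np.array(p)-cal["t"])
def pix(cal,uv,d):
    u,v=uv;K=cal["intrinsics"];z=d[v,u]
    return w(cal,[(u-K[0,2])/K[0,0]*z,(v-K[1,2])/K[1,1]*z,z])
def down(yaw): # tool z down, closing axis y at world angle yaw
    y=np.array([np.cos(yaw),np.sin(yaw),0]);z=np.array([0,0,-1.])
    return Ro.from_matrix(np.c_[np.cross(y,z),y,z]).as_rotvec()
E
python3 - <<'E'
from h import *
for c in("scene","top"):
    cal,im,d=shot(c,c)
    print(c,cal["t"],[round(x,2) for x in (-cal["R"].T@cal["t"])])
    for t in("fresh","tray","stand","stand_hole0","drybox","lid_handle","lid_hinge","lid_lip","spent1","mug","glue"):
        try: print(t,[(np.round(w(cal,o["location"]),3).tolist(),round(o["score"],2)) for o in r.spot_point(c,t)][:5])
        except Exception as e: print(t,e)
print(r.get_state())
E
```

```text
scene [-0.04879751 -0.27314376  1.45115004] [np.float64(1.26), np.float64(0.0), np.float64(0.77)]
fresh [([0.481, -0.222, 0.006], 0.61)]
tray [([0.497, -0.277, -0.001], 0.9)]
stand [([0.543, -0.102, 0.0], 0.64), ([0.518, -0.281, 0.006], 0.56)]
stand_hole0 [([0.54, -0.102, 0.026], 0.86), ([0.463, -0.321, 0.01], 0.3)]
drybox [([0.603, 0.214, -0.0], 0.81)]
lid_handle [([0.537, 0.2, 0.132], 0.71), ([0.418, 0.43, -0.004], 0.46), ([0.545, -0.103, 0.001], 0.18)]
lid_hinge [([0.69, 0.233, 0.084], 0.95), ([0.496, -0.275, 0.002], 0.17)]
lid_lip [([0.506, 0.19, 0.087], 0.61)]
spent1 [([0.516, -0.282, 0.006], 0.57), ([0.51, -0.329, 0.003], 0.54), ([0.463, -0.319, 0.009], 0.38)]
mug [([0.58, 0.464, 0.004], 0.77), ([0.393, 0.29, 0.002], 0.68), ([0.463, -0.319, 0.007], 0.49)]
glue [([0.766, -0.126, -0.004], 0.56)]
top [0.05997338 0.50030167 1.12372991] [np.float64(0.45), np.float64(0.03), np.float64(1.15)]
fresh [([0.479, -0.224, 0.008], 0.54)]
tray [([0.538, 0.2, 0.132], 0.71), ([0.489, -0.274, -0.002], 0.7)]
stand [([0.541, -0.095, -0.002], 0.48)]
stand_hole0 [([0.542, -0.104, 0.025], 0.55)]
dryb
[... 497 characters left out ...]
ime': 1.2, 'joint_positions': array([ 1.22578483,  0.52139168, -0.03629494,  1.59949164,  0.02120071,
        1.02110407, -0.11282414]), 'qd': array([-0.00098703,  0.00141297,  0.0013588 ,  0.00028956,  0.00049875,
        0.00040424, -0.00077276]), 'effort': array([ 1.23930913e-04, -9.26842904e+01,  1.97808914e+00, -3.70269513e+01,
        1.80972571e-02,  1.51732125e-03, -3.19174796e-05]), 'ee_pos': array([ 0.16957593, -0.60155115,  0.23129902]), 'ee_rot': array([-3.11198820e+00, -4.30203708e-01,  6.95649137e-06]), 'force': array([-0.00689748, -0.14085029, -0.12898881]), 'wrist_torque': array([ 0.00601797, -0.01353739, -0.03005073]), 'gripper_force': 0.0, 'grip_width': 0.08535772773423923}
```

View pics/top.png

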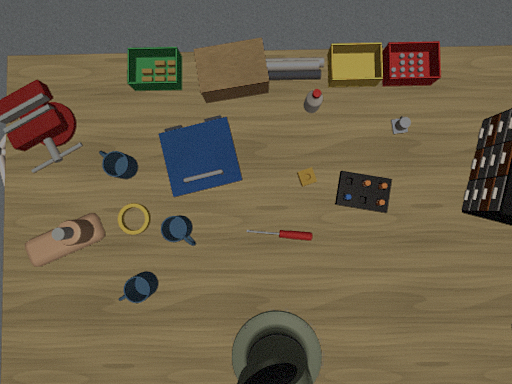

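View pics/scene.png

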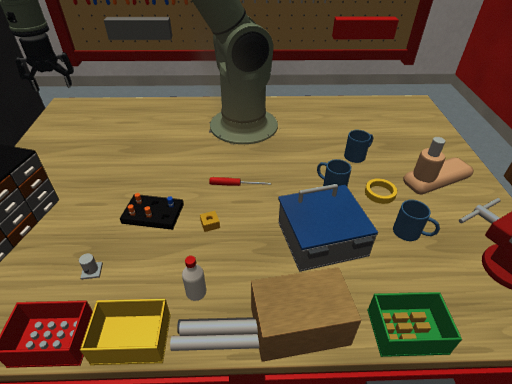

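The pictures match the networks. Top view: blue capsule at (348,197), oranges at (367,183), (384,185) and (382,202), stand at (307,177), lid handle at (203,176), box yaw about 0.22. The pockets next to the blue capsule are empty. I'll move over the capsule and look closer.

Run:
```python
from h import *
q0=r.get_state()["joint_positions"]
best=None
for y in (1.38,1.38-np.pi,1.38-np.pi/2,1.38+np.pi/2):
    for h in (0.15,):
        q=r.inverse_kinematics([0.48,-0.223,h],down(y)); q2=r.inverse_kinematics([0.541,-0.102,h],down(y))
        print(y,None if q is None else np.round(q,2),None if q2 is None else np.round(q2,2))
        if q is not None and q2 is not None:
            c=abs(q-q0).max()
            if best is None or c<best[0]: best=(c,y)
print(best)
r.command_gripper(0.045)
r.reach([0.48,-0.223,0.13],down(best[1]))
cal,im,d=shot("wrist","w1")
for t in("fresh","stand_hole0","spent1"):
    print(t,[(np.round(w(cal,o["location"]),4).tolist(),round(o["score"],2)) for o in r.spot_point("wrist",t)][:4])
print([(np.round(w(cal,o["location"]),4).tolist(),round(o["score"],2)) for o in r.spot_in("wrist","fresh")])
s=r.get_state();print(s["time"],s["ee_pos"],s["grip_width"],cal["intrinsics"], cal["R"],cal["t"])
np.savez("w1.npz",d=d,im=im,**cal)
```

```text
1.38 [ 0.84  0.56 -0.71  1.9   0.48  0.85  1.27] [ 0.61  0.61 -0.75  1.85  0.52  0.9   0.99]
-1.7615926535897932 [ 0.38  0.48 -0.07  1.93  0.05  0.74 -1.49] [ 0.18  0.51 -0.13  1.87  0.09  0.77 -1.77]
-0.19079632679489666 [ 0.64  0.51 -0.43  1.91  0.29  0.78 -0.14] [ 0.46  0.55 -0.53  1.85  0.36  0.83 -0.44]
2.9507963267948965 [-0.18  0.59  0.72  1.95 -0.54  0.79 -2.49] [-0.56  0.75  0.98  1.91 -0.79  0.93 -2.52]
(np.float64(0.5810277519025255), -0.19079632679489666)
fresh [([0.4804, -0.2181, 0.009], 0.9)]
stand_hole0 [([0.5414, -0.1015, 0.0287], 0.84)]
spent1 [([0.4593, -0.3212, 0.0094], 0.87), ([0.368, -0.0124, -0.0014], 0.7), ([0.5218, -0.276, 0.0058], 0.54)]
[([0.4826, -0.216, 0.0486], 0.62)]
3.7417 [ 0.47984165 -0.22352036  0.13003249] 0.045200943556552235 [[297.31863964   0.         249.54692945]
 [  0.         297.31863964 193.74766295]
 [  0.           0.           1.        ]] [[ 0.9813654  -0.19214767  0.00110619]
 [-0.18256966 -0.93062109  0.31719506]
 [-0.05991885 -0.31148622 -0.94835967]] [-0.51432446 -0.13045048  0.24403173]
```

View pics/w1.png

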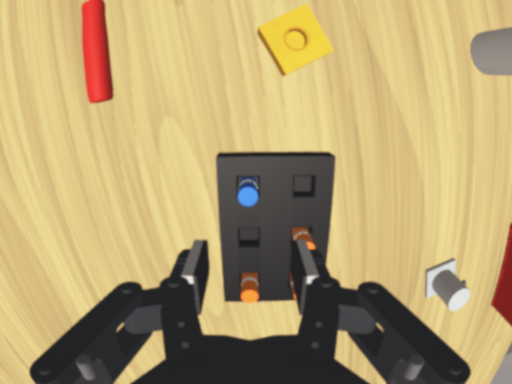

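The wrist picture shows the blue capsule's top at (248,196), with empty pockets to its right (303,185) and below (249,236). The stand hole is at (295,39). I'll compute both positions exactly from pixel rays.

```bash
cat >> h.py <<'E'
def fpts(cal,us,vs,zplane):
    K=cal["intrinsics"];x=np.asarray(us)-K[0,2];y=np.asarray(vs)-K[1,2];rr=np.hypot(x,y)+1e-9;th=rr/K[0,0]
    ray=np.c_[np.sin(th)*x/rr,np.sin(th)*y/rr,np.cos(th)]@cal["R"]
    C=-cal["R"].T@cal["t"]
    return C+ray*((zplane-C[2])/ray[:,2])[:,None]
E
python3 - <<'E'
from h import *
n=np.load("w1.npz");cal=n;im=n["im"].astype(int)
b=(im[...,2]>im[...,0]+60)&(im[...,2]>90);b[:150]=0
v,u=np.nonzero(b);print(len(u),u.min(),u.max(),v.min(),v.max())
print(im[186:210:2,248])
# top face = bright blue below band; circle in plane z=.048
for z in(0.048,):
    P=fpts(cal,u,v,z);bb=im[v,u,2]
    top=bb>np.percentile(bb,95)*0.9
    for Q in(P[top],):
        (cx,cy),rad=cv2.minEnclosingCircle((Q[:,:2]*1000).astype(np.float32));print("fresh",cx,cy,rad,np.median(Q,0)*1000,len(Q))
# hole
g=cv2.cvtColor(n["im"],cv2.COLOR_RGB2GRAY)
s=n["im"][0:90,245:345]
cv2.imwrite("pics/hole.png",cv2.resize(np.hstack([s,n["im"][150:240,200:300]])[:,:,::-1],None,fx=4,fy=4,interpolation=cv2.INTER_NEAREST))
# yellow block top outline
hsv=cv2.cvtColor(n["im"],cv2.COLOR_RGB2HSV);m=(hsv[...,1]>200)&(hsv[...,0]>18)&(hsv[...,0]<32);m[100:]=0;m[:,:240]=0;m[:,350:]=0
v,u=np.nonzero(m);print(len(u));P=fpts(cal,u,v,0.028)[:,:2]*1000
print("stand rect",cv2.minAreaRect(P.astype(np.float32)))
E
```

```text
398 237 258 178 206
[[ 49  89 153]
 [ 83 149 236]
 [ 89 159 242]
 [ 89 159 242]
 [ 88 159 241]
 [ 88 159 242]
 [ 88 158 241]
 [ 87 158 241]
 [ 88 157 241]
 [ 85 152 239]
 [ 79 110 172]
 [ 76  74  76]]
fresh 479.2897644042969 -219.93118286132812 7.658164978027344 [ 479.22991122 -219.92734124   48.        ] 271
0
stand rect ((0.0, 0.0), (0.0, 0.0), 0.0)
```

View pics/hole.png

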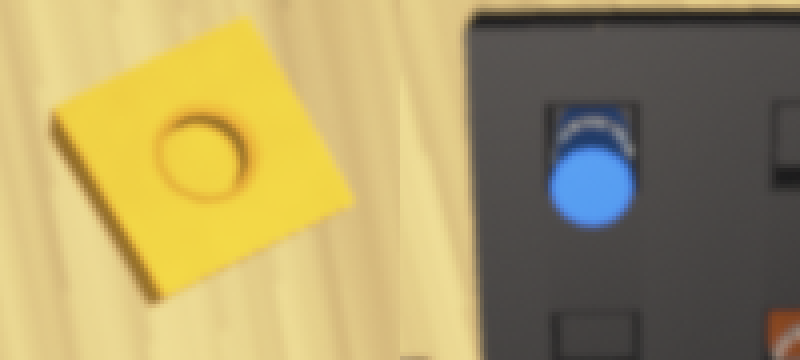

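Capsule at (0.4793, -0.2199), radius 7.7 mm, as it should be. Next I grasp it, lift it, and look at the stand from closer.

Run:
```python
from h import *
o=down(-0.1908)
r.movel([0.4793,-0.2199,0.06],v=0.2,frame=o)
print("hit",r.movel([0.4793,-0.2199,0.026],v=0.06,max_force=8))
r.command_gripper(0.0,grasp_force=25)
s=r.get_state();print(s["time"],s["ee_pos"],s["grip_width"],s["gripper_force"])
r.movel([0.4793,-0.2199,0.10],v=0.12)
r.movel([0.534,-0.155,0.11],v=0.2)
cal,im,d=shot("wrist","w2")
s=r.get_state();print(s["time"],s["ee_pos"],s["grip_width"],s["gripper_force"])
for t in("stand_hole0","fresh"):
    print(t,[(np.round(w(cal,o["location"]),4).tolist(),round(o["score"],2)) for o in r.spot_point("wrist",t)][:3])
np.savez("w2.npz",d=d,im=im,**cal)
```

```text
hit False
5.325 [ 0.47949824 -0.22002207  0.02630472] 0.014838102669812649 25.356890112161636
6.7167 [ 0.53339139 -0.1552808   0.10932957] 0.015119784439526291 24.968196004629135
stand_hole0 [([0.5419, -0.1007, 0.028], 0.73)]
fresh [([0.5317, -0.1521, 0.0958], 0.73)]
```

View pics/w2.png

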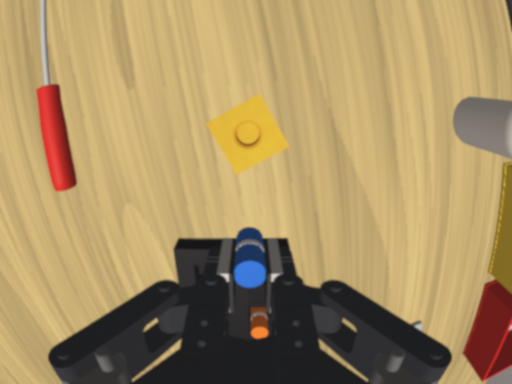

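Capsule is held upright at (250,260) and the stand hole is at (248,133). Next I fit the block's outline and the held capsule's top, so that camera bias cancels.

Run:
```python
from h import *
n=np.load("w2.npz");cal=n
lab=cv2.cvtColor(n["im"],cv2.COLOR_RGB2HSV)
print(lab[110,255],lab[133,247],lab[110,200],lab[160,250])
hsv=lab;m=((hsv[...,1]>165)&(hsv[...,0]>15)&(hsv[...,0]<35)).astype(np.uint8);m[200:]=0;m[:,:195]=0;m[:,300:]=0
m=cv2.morphologyEx(m,cv2.MORPH_CLOSE,np.ones((5,5)))
v,u=np.nonzero(m);print(len(u),u.min(),u.max(),v.min(),v.max())
P=fpts(cal,u,v,0.028)[:,:2]*1000
print("stand rect",cv2.minAreaRect(P.astype(np.float32)),"mean",P.mean(0))
im=n["im"].astype(int)
b=(im[...,2]>200)&(im[...,2]>im[...,0]+100);v,u=np.nonzero(b);print(len(u),v.min(),v.max())
for z in(0.131,0.132):
    P=fpts(cal,u,v,z)*1000;print("cap",z,cv2.minEnclosingCircle(P[:,:2].astype(np.float32)))
s=cv2.resize(n["im"][90:180,200:300][:,:,::-1],None,fx=6,fy=6,interpolation=cv2.INTER_CUBIC);cv2.imwrite("pics/hole2.png",s)
```

```text
[ 23 186 228] [ 22 186 227] [ 20 107 207] [ 23 187 231]
3451 208 286 95 172
stand rect ((542.6251831054688, -101.37420654296875), (45.04228973388672, 44.99394226074219), 18.574050903320312) mean [ 542.71331652 -101.02446176]
591 262 286
cap 0.131 ((533.9754028320312, -154.92538452148438), 7.497742176055908)
cap 0.132 ((534.1031494140625, -154.26425170898438), 7.436069011688232)
```

View pics/hole2.png

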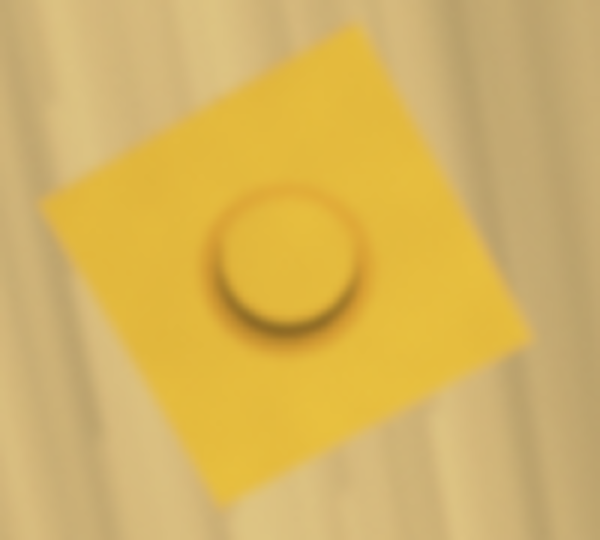

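Run:
```python
from h import *
T=np.array([0.5422,-0.1014])
r.movel([*T,0.065],v=0.15); r.wait(0.15)
s=r.get_state();print(s["ee_pos"],s["force"])
c=T+(T-s["ee_pos"][:2])
r.movel([*c,0.0475],v=0.06)
hit=r.movel([*c,0.031],v=0.03,max_force=6)
s=r.get_state();print(hit,s["time"],s["ee_pos"],s["force"],s["grip_width"])
```

```text
[ 0.54235156 -0.10258446  0.06561523] [-0.3859266  -0.9014447  -0.25072068]
True 8.5417 [ 0.54194521 -0.1003119   0.03199288] [-1.27661247  0.09250521  6.85150831] 0.015069190297722426
```

It stopped at z = 0.032, which is floor depth. Now I release, back off, check, and head for the handle.

Run:
```python
from h import *
r.command_gripper(0.04)
r.movel([0.542,-0.1005,0.12],v=0.12)
cal,im,d=shot("wrist")
for t in("fresh","stand_hole0"):
    print(t,[(np.round(w(cal,o["location"]),4).tolist(),round(o["score"],2)) for o in r.spot_point("wrist",t)][:3])
b=(im[...,2].astype(int)>200)&(im[...,2].astype(int)>im[...,0]+100);v,u=np.nonzero(b)
print(len(u),cv2.minEnclosingCircle((fpts(cal,u,v,0.054)[:,:2]*1000).astype(np.float32)))
yaw=0.218
for y in(yaw,yaw-np.pi,yaw+np.pi):
    q=r.inverse_kinematics([0.538,0.201,0.2],down(y));print(y,None if q is None else np.round(q,2))
r.movel([0.542,-0.1005,0.2],v=0.3)
r.reach([0.53,0.13,0.23],down(yaw))
cal,im,d=shot("wrist","w3")
for t in("lid_handle","lid_hinge","lid_lip"):
    print(t,[(np.round(w(cal,o["location"]),4).tolist(),round(o["score"],2)) for o in r.spot_point("wrist",t)][:3])
s=r.silhouettes("wrist","lid_handle");print([(x["score"],x["pixels"].sum()) for x in s])
np.savez("w3.npz",d=d,im=im,**cal);print(r.get_state()["time"],r.get_state()["ee_pos"],r.get_state()["joint_positions"])
```

```text
fresh [([0.5408, -0.098, 0.0175], 0.89)]
stand_hole0 [([0.5449, -0.1037, 0.0286], 0.6)]
289 ((487.38812255859375, -88.27531433105469), 120.86481475830078)
0.218 [-0.06  0.53 -0.57  1.75  0.34  0.96 -0.54]
-2.923592653589793 [ 0.33  0.81 -1.27  1.73  0.81  1.25  2.21]
3.359592653589793 [ 0.33  0.81 -1.27  1.73  0.81  1.25  2.21]
lid_handle [([0.5434, 0.2021, 0.1279], 0.96), ([0.6089, 0.2158, -0.0014], 0.33)]
lid_hinge [([0.6923, 0.2343, 0.0858], 0.75)]
lid_lip [([0.5113, 0.1915, 0.0848], 0.66)]
[(0.96, np.int64(36781))]
11.5333 [0.53018204 0.12895445 0.2297712 ] [ 0.09927488  0.45220738 -0.60445457  1.78970582  0.30103463  0.99330764
 -0.40849537]
```

View pics/w3.png

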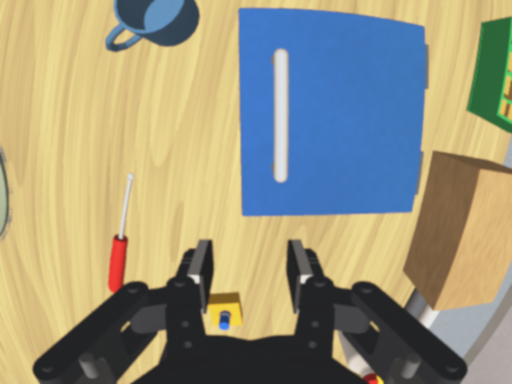

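The capsule stands in the stand at (224,318). The handle bar runs from (281,52) to (281,180). I'll compute the bar's line, then descend and grip.

Run:
```python
from h import *
n=np.load("w3.npz");hsv=cv2.cvtColor(n["im"],cv2.COLOR_RGB2HSV)
m=(hsv[...,1]<60)&(hsv[...,2]>120);m[:40]=0;m[190:]=0;m[:,:262]=0;m[:,300:]=0
v,u=np.nonzero(m);print(len(u),u.min(),u.max(),v.min(),v.max())
P=fpts(n,u,v,0.131)[:,:2]
(c,sz,a)=cv2.minAreaRect((P*1000).astype(np.float32));vx,vy,_,_=cv2.fitLine(P.astype(np.float32),cv2.DIST_L2,0,.01,.01).ravel()
if vy<0: vx,vy=-vx,-vy
yaw=float(np.arctan2(-vx,vy));H=np.array(c)/1000
print(H,sz,"yaw",yaw)
assert abs(yaw-.218)<.05 and np.hypot(*(H-[.541,.2015]))<.01
np.save("H.npy",[*H,yaw])
o=down(yaw)
r.movel([*H,0.18],v=0.2,frame=o)
print("hit",r.movel([*H,0.110],v=0.08,max_force=8))
s=r.get_state();print(s["time"],s["ee_pos"],s["force"])
r.command_gripper(0.0,grasp_force=60)
s=r.get_state();print(s["time"],s["ee_pos"],s["force"],s["wrist_torque"],s["grip_width"],s["gripper_force"])
```

```text
1939 272 288 49 182
[0.54015686 0.19931229] (12.885653495788574, 110.76705169677734) yaw 0.22637446224689484
hit False
13.1417 [0.54039229 0.1994837  0.11040213] [-0.53246747  0.06544561 -0.03941603]
13.5167 [0.54044054 0.19940208 0.11043742] [-0.10174088 -1.01932943  5.46151599] [-0.13435973  0.09235079  0.05901442] 0.009985240875889182 58.449400663375854
```

Bar gripped with little side force. Now I lift along the hinge arc, turning the tool with the lid.

```bash
cat >> h.py <<'E'
def arc(th):
    x,y,yaw=np.load("H.npy");ex=np.array([np.cos(yaw),np.sin(yaw),0]);ey=np.array([-np.sin(yaw),np.cos(yaw),0])
    Hg=np.array([x,y,0.086])+0.155*ex; R=Ro.from_rotvec(th*ey)
    return Hg+R.apply(np.array([x,y,0.110])-Hg),(R*Ro.from_rotvec(down(yaw))).as_rotvec()
E
python3 - <<'E'
from h import *
for th in(.01,.02,.03,.04,.05,.06,.08,.1,.12,.14,.16):
    p,o=arc(th); r.movel(p,v=0.015 if th<.07 else .03,frame=o)
    s=r.get_state();print(th,round(s["time"],2),np.round(s["ee_pos"]-p,4),np.round(s["force"],1),np.round(s["wrist_torque"],2),round(s["grip_width"],4))
r.wait(0.5)
s=r.get_state();print(s["time"],s["ee_pos"]-p,s["force"],s["grip_width"],abs(s["qd"]).max())
for c in("top","scene"):
    cal,im,d=shot(c,"e_"+c)
    for t in("lid_handle","lid_lip","fresh","lid_hinge"):
        print(c,t,[(np.round(w(cal,q["location"]),4).tolist(),round(q["score"],2)) for q in r.spot_point(c,t)][:2])
E
```

```text
0.01 13.78 [0.0001 0.     0.0001] [ 1.2 -0.8  1.3] [-0.02 -0.26 -0.01] 0.0098
0.02 14.03 [ 0.0001 -0.     -0.0001] [ 2.7  0.9 -3.8] [ 0.18 -0.58  0.  ] 0.0099
0.03 14.29 [ 0.0001 -0.     -0.    ] [ 2.8 -0.3 -4.6] [ 0.2  -0.78  0.04] 0.0101
0.04 14.55 [ 0.0001 -0.      0.    ] [ 2.9  0.9 -4.1] [ 0.23 -0.84 -0.02] 0.01
0.05 14.81 [0.0002 0.     0.0001] [ 3.8  1.2 -3.5] [ 0.22 -1.    0.04] 0.0097
0.06 15.07 [0.0001 0.     0.    ] [ 5.5  0.5 -3.8] [ 0.27 -1.21  0.05] 0.0097
0.08 15.32 [ 0.     -0.     -0.0001] [ 5.4  0.9 -4. ] [ 0.31 -1.27  0.05] 0.0101
0.1 15.58 [ 0.     -0.     -0.0002] [ 6.2  0.9 -5.1] [ 0.34 -1.4   0.02] 0.0101
0.12 15.84 [-0.      0.     -0.0002] [ 5.1  2.  -4. ] [ 0.35 -1.49  0.  ] 0.01
0.14 16.1 [-0.     -0.     -0.0002] [ 5.6  1.1 -4.9] [ 0.4  -1.52  0.06] 0.0099
0.16 16.36 [-0.0001 -0.     -0.0003] [ 6.4  1.2 -4.5] [ 0.41 -1.59  0.05] 0.0101
16.8583 [-5.66162041e-05 -1.00189566e-05 -3.18712738e-04] [ 5.75430358  2.14146104 -5.98372372] 0.009820740989682813 0.001401562215374543
top lid_handle []
top lid_lip []
top fresh []
top lid_hinge []
scene lid_handle [([0.5488, 0.2008, 0.152], 0.67)]
scene lid_lip [([0.509, 0.1872, 0.1167], 0.91)]
scene fresh [([0.5406, -0.1055, 0.0119], 0.41)]
scene lid_hinge [([0.6893, 0.2306, 0.0871], 0.74), ([0.5153, -0.2813, 0.0109], 0.39)]
```

View pics/e_scene.png

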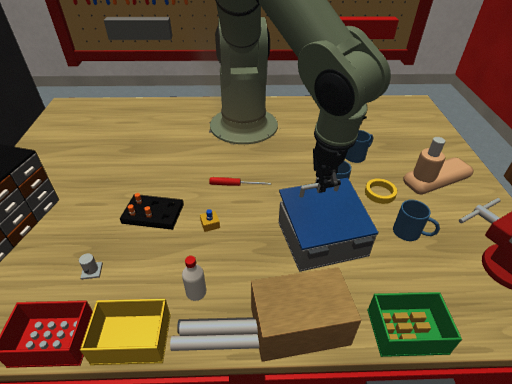

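Final picture: capsule upright in the stand at (210,215), the three orange capsules still in the tray. The gripper holds the bar at (325,187), and the lip is at z = 0.117, about 30 mm up. The arm is still, so I hand in.

```bash
python3 -c "
from h import *
print(r.finish_job())"
```

```text
the job is handed in; nothing more can be done
None
```

I handed the job in: the blue capsule is down in the yellow stand and released, and the gripper is holding the lid still by its handle, its front edge lifted about 30 mm (seal broken); the robot clock read about 17 s at the last check before hand-in.

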